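# Make up two field sampling kits

### The job

Make up two sampling kits from the stock standing to the left and right of the two grey trays. Tray with three compartments: one lidded sample cup in the large compartment and one capped vial in each of the two small ones; tray with two compartments: the other sample cup in one and the label roll in the other. Stand everything upright on the floor of its compartment, and leave the open vial without a cap and the timer where they are.

Things in the scene. Friction and masses are not known exactly. Their poses are not given: they have to be found in the camera images.
- cup_1: lidded white sample cup, upright, 58 mm tall; tapered white body about 44 mm wide below a screw lid (fixed on) 50 mm in diameter and 10 mm thick at the top, the lid is red. Grip it by the lid or just below it. Both cups serve equally. Origin: centre of its underside, z up along its axis
- cup_2: lidded white sample cup, upright, 58 mm tall; tapered white body about 44 mm wide below a screw lid (fixed on) 50 mm in diameter and 10 mm thick at the top, the lid is yellow. Grip it by the lid or just below it. Both cups serve equally. Origin: centre of its underside, z up along its axis
- capped_vial_1: small glass reagent vial with a white screw cap (fixed on), upright, 23 mm in diameter, 50 mm tall, cap 20 mm in diameter and 14 mm tall; green band on the label. Both capped vials serve equally. Origin: centre of its underside, z up along its axis
- capped_vial_2: small glass reagent vial with a white screw cap (fixed on), upright, 23 mm in diameter, 50 mm tall, cap 20 mm in diameter and 14 mm tall; orange band on the label. Both capped vials serve equally. Origin: centre of its underside, z up along its axis
- label_roll: roll of white labels lying flat with its hole upright, 61 mm in diameter, 30 mm tall. Origin: centre of its underside, z up along its axis
- cup_vial_tray: low grey tray with THREE compartments in a row, one large and two small, 78 mm (x) by 176 mm (y). Fixed. Origin: centre of its underside; x across the row, y along it, z up. Floor 3 mm thick; walls 3 mm thick, 10 mm high. A flat thumb tab at each end adds 7 mm. Inside (x by y): large compartment 72 x 72 mm, centre y = +49 mm; small ones 72 x 46 mm, centres y = -13 and y = -62 mm; all at x = 0
- cup_roll_tray: low grey tray with TWO equal square compartments in a row, 86 mm (x) by 169 mm (y). Fixed. Origin: centre of its underside; x across the row, y along it, z up. Floor 3 mm thick; walls 3 mm thick, 10 mm high. A flat thumb tab at each end adds 7 mm. Inside size of each compartment 80 x 80 mm, centres at y = +41.5 mm and y = -41.5 mm, x = 0
- open_vial: bystander: glass vial WITHOUT a cap (narrow open neck, blue band), upright, 23 mm in diameter, 44 mm tall; not for the kits, leave it standing. Origin: centre of its underside
- timer: bystander: flat white countdown timer, 62 x 62 x 19 mm, lying behind the trays, to the left of a fixed pipette stand (about 0.3 m tall, keep the arm clear of it); leave it. Origin: centre of its underside

How it is judged (in metres and radians):
At the end, for the whole second after the job is handed in: Cup in the large, a capped vial in each small compartment of one tray; other cup and roll in separate compartments of the other: underside under 7 mm high, tilt under 0.12 rad, axis inside the compartment, released, at rest. Bystanders upright, moved under 30 mm (((y of cup_1 in the frame of cup_vial_tray between 0.019 and 0.079 m and x of cup_1 in the frame of cup_vial_tray between -0.03 and 0.03 m and z of cup_1 in the frame of cup_vial_tray below 0.007 m and angle between each of cup_1, cup_2, label_roll's own z axis and vertical below 0.12 rad and y of cup_2 in the frame of cup_roll_tray between 0.0075 and 0.0755 m and x of cup_2 in the frame of cup_roll_tray between -0.034 and 0.034 m and z of each of cup_2, label_roll in the frame of cup_roll_tray below 0.007 m and y of label_roll in the frame of cup_roll_tray between -0.0755 and -0.0075 m and x of label_roll in the frame of cup_roll_tray between -0.034 and 0.034 m) or (y of cup_1 in the frame of cup_vial_tray between 0.019 and 0.079 m and x of cup_1 in the frame of cup_vial_tray between -0.03 and 0.03 m and z of cup_1 in the frame of cup_vial_tray below 0.007 m and angle between each of cup_1, cup_2, label_roll's own z axis and vertical below 0.12 rad and y of cup_2 in the frame of cup_roll_tray between -0.0755 and -0.0075 m and x of cup_2 in the frame of cup_roll_tray between -0.034 and 0.034 m and z of each of cup_2, label_roll in the frame of cup_roll_tray below 0.007 m and y of label_roll in the frame of cup_roll_tray between 0.0075 and 0.0755 m and x of label_roll in the frame of cup_roll_tray between -0.034 and 0.034 m) or (y of cup_2 in the frame of cup_vial_tray between 0.019 and 0.079 m and x of cup_2 in the frame of cup_vial_tray between -0.03 and 0.03 m and z of cup_2 in the frame of cup_vial_tray below 0.007 m and angle between each of cup_2, cup_1, label_roll's own z axis and vertical below 0.12 rad and y of cup_1 in the frame of cup_roll_tray between 0.0075 and 0.0755 m and x of cup_1 in the frame of cup_roll_tray between -0.034 and 0.034 m and z of each of cup_1, label_roll in the frame of cup_roll_tray below 0.007 m and y of label_roll in the frame of cup_roll_tray between -0.0755 and -0.0075 m and x of label_roll in the frame of cup_roll_tray between -0.034 and 0.034 m) or (y of cup_2 in the frame of cup_vial_tray between 0.019 and 0.079 m and x of cup_2 in the frame of cup_vial_tray between -0.03 and 0.03 m and z of cup_2 in the frame of cup_vial_tray below 0.007 m and angle between each of cup_2, cup_1, label_roll's own z axis and vertical below 0.12 rad and y of cup_1 in the frame of cup_roll_tray between -0.0755 and -0.0075 m and x of cup_1 in the frame of cup_roll_tray between -0.034 and 0.034 m and z of each of cup_1, label_roll in the frame of cup_roll_tray below 0.007 m and y of label_roll in the frame of cup_roll_tray between 0.0075 and 0.0755 m and x of label_roll in the frame of cup_roll_tray between -0.034 and 0.034 m)) and ((y of capped_vial_1 in the frame of cup_vial_tray between -0.032 and 0.006 m and x of capped_vial_1 in the frame of cup_vial_tray between -0.03 and 0.03 m and z of each of capped_vial_1, capped_vial_2 in the frame of cup_vial_tray below 0.007 m and angle between each of capped_vial_1, capped_vial_2's own z axis and vertical below 0.12 rad and y of capped_vial_2 in the frame of cup_vial_tray between -0.081 and -0.043 m and x of capped_vial_2 in the frame of cup_vial_tray between -0.03 and 0.03 m) or (y of capped_vial_2 in the frame of cup_vial_tray between -0.032 and 0.006 m and x of capped_vial_2 in the frame of cup_vial_tray between -0.03 and 0.03 m and z of each of capped_vial_2, capped_vial_1 in the frame of cup_vial_tray below 0.007 m and angle between each of capped_vial_2, capped_vial_1's own z axis and vertical below 0.12 rad and y of capped_vial_1 in the frame of cup_vial_tray between -0.081 and -0.043 m and x of capped_vial_1 in the frame of cup_vial_tray between -0.03 and 0.03 m)) and linear speed of each of cup_1, cup_2, capped_vial_1, capped_vial_2, label_roll below 0.02 m/s and angular speed of each of cup_1, cup_2, capped_vial_1, capped_vial_2, label_roll below 0.2 rad/s and distance of each of open_vial, timer from where it was at the start of the episode below 0.03 m and angle between each of open_vial, timer's own z axis and vertical below 0.12 rad); the robot touches nothing.
It fails at once if a bystander (open vial or timer) was knocked over or shoved more than 30 mm (distance of any of open_vial, timer from where it was at the start of the episode above 0.03 m or angle between any of open_vial, timer's own z axis and vertical above 0.6 rad).
It also fails if it takes over 109 s, if anything falls off the work surface, if the arm or the gripper's body presses on something with over 40 N, if the wrist force passes 120 N, or if a joint passes its speed limit or range.

### The arm

A 6-joint arm with a two-finger parallel gripper is mounted at the origin on a cart in front of the work surface, level with it; the furniture and walls round the work are solid. World frame = base frame: x ahead of the robot, y to its left, z up, the work surface at z = 0. Lengths are in m, angles in degrees, forces in N, time in s.
With the tool pointing down it reaches from about 0.35 to 0.725 m from the base axis. Payload 6 kg.
Tool frame: the origin (TCP) lies midway between the tips of the shut fingers; the grasp point (between the pads) lies 19 mm behind it; z points along the fingers, y is the line along which they close (so a half turn about z gives the same grasp; the last joint's range is limited). The gripper opens to 85 mm and grips with 20 to 120 N. Pads are 22 mm wide; open, the fingers measure 114 mm over their backs; the gripper's body (76 mm by 85 mm) begins 54 mm behind the grasp point. The pads swing forward as they close: fully open they stand 13 mm farther back than shut.
Start: joints at [-44.593, 2.303, 4.859, 0, -92.561, -19.12], TCP at [0.266, -0.538, 0.231] pointing down, gripper open.
Joint ranges: [-146.85, 146.85], [-73.84, 115.35], [-62.03, 85.46], [-188.31, 113.3], [-161.28, -10.13], [-171.36, 171.36]. Speed limits (degrees/s): [147.25, 147.25, 172.46, 180, 180, 180].

### API

Orientations are given as a 3x3 rotation matrix whose columns are the frame's x, y, z axes.
In Python, from plant import read_state, capture, finish_job, find_in, silhouettes gives the robot as it stands.
- The arm moves only by the tool drive_tool, never from a script. Its argument "targets" is a list of rows, each a list of 2 entries, a list of its own where there are three numbers: the shift along the tool's x, y, z in mm, then the turn, a rotation vector about the tool's x, y, z in degrees. A call has exactly 8 rows; each row shifts and turns the commanded pose from where the row before left it, along the tool's axes as they then stand; what a row does not reach is not made up. A row lasts 1/10 s, in which the tool goes at most 50 mm and 8.59 degrees, less where a joint would pass 70% of its speed; a pose out of reach is approached as far as the arm can. A call with a gripper value outside its range is refused whole. "claw" is the finger opening in mm, from 0 to 85.4, set as the call begins (left out, the last holds). The fingers move at their own pace and stop on an object; "squeeze" is the grip in N (left out, the last holds). Time passes only in rows, so rows that do not move let the fingers close, or fill a call up. It gives the time, the measured TCP pose, the force, the opening and the grip force at its end, in the units of the state.
- read_state(): the state, without advancing time (a new reading comes with each control period).
- capture(name): name is "scene" or "top" or "wrist"; returns a dict with "frame" (400x640x3 uint8, blue, green, red), "intrinsics" (3x3 intrinsics, pixels), "rvec" (rotation vector, rad) and "tvec" (3), from world to camera coordinates, as OpenCV has them. Camera axes: x right, y down, z forward; pixel columns grow to the right and rows downward; lengths in m; the calibration is good to about 2 mm. A picture is of the moment at which its call begins. There is no depth.
- finish_job(): hands the job in; it is judged then, once.
Trained networks look in a picture, given as the dict that the camera call returned (one of the last four; its "shot" number tells which), for a name from the list of things; names that differ only in an ending like _2 or _b are one class to them, and where a whole thing is asked for, a point or a joint stands for the part that bears it (a point fixed in the world has none). Each returns a list of dicts, best first, with "p" (0 to 1); they miss things now and then, are a little off and sometimes report something else, mostly with a low value. They report only what shows in the picture. A call takes as long as a camera call.
- find_in(label, picture): "location" ([x, y, z] in m, in world coordinates, good to about 4 mm: the middle of the surface that is visible of it).
- silhouettes(label, picture): "region" (400x640 bool, what is visible of it).
The state is a dict: "time": time; "q": joint angles; "qvel": joint speeds; "joint_efforts": joint torques, N m; "ee_pos": TCP position; "eef_rot": TCP orientation; "ft_force": force on the tool from outside, world axes, zero at the start; "wrist_torque": the same for the moment, N m; "opening": finger opening in m; "grasp_force": force on a finger pad.
Only numpy, scipy, OpenCV 4.12 (cv2) and the standard library are available. Lean on these libraries where they do the work, as an engineer would, in place of code of your own. Each camera call takes 0.05 s, during which the arm holds its last target. There are 200 camera calls.

## Working session

There is one attempt and no reset: what is moved stays moved. The work goes in short steps, Python scripts to look and compute and a tool call to move; the robot and the scene stay as the last step left them, time stands still between calls to the robot, and variables do not carry over. Pictures are saved under pics/ and viewed, at most 14 in all, crops included, and the job is handed in when it is done.

Besides the shell and the picture viewer there is one more tool, called as a command line: name --argument value ..., lists and objects as JSON in quotes. drive_tool: Moves the arm, as the interface text tells. Its arguments: {"type":"object","properties":{"targets":{"type":"array"},"claw":{"type":"number"},"squeeze":{"type":"number"}},"required":["targets"]}

```bash
mkdir -p pics; ls; python3 - <<'E'
from plant import *
import cv2,numpy as np
np.set_printoptions(precision=4,suppress=True)
for c in ["top","scene"]:
    p=capture(c); cv2.imwrite(f"pics/{c}0.png",p["frame"])
    print(c,np.array(p["rvec"]),np.array(p["tvec"]),np.array(p["intrinsics"]).tolist())
    for l in ["cup_1","capped_vial_1","label_roll","cup_vial_tray","cup_roll_tray","open_vial","timer"]:
        for d in find_in(l,p)[:4]: print(l,np.array(d["location"]).round(4),round(d["p"],2))
s=read_state();print(s)
E
```

```text
pics
top [ 2.1547 -2.0953  0.1804] [-0.0703  0.5377  1.1674] [[459.29126896096415, 0.0, 327.02955302143266], [0.0, 459.29126896096415, 192.2581240047008], [0.0, 0.0, 1.0]]
cup_1 [ 0.5653 -0.2458  0.0573] 0.77
cup_1 [ 0.5645 -0.3863  0.0616] 0.71
capped_vial_1 [0.5973 0.2128 0.0392] 0.42
capped_vial_1 [ 0.4308 -0.3531  0.0516] 0.38
label_roll [ 0.4274 -0.2347  0.026 ] 0.75
cup_vial_tray [ 0.5032 -0.0849 -0.0039] 0.81
cup_roll_tray [0.4973 0.0802 0.0015] 0.86
open_vial [0.4395 0.2437 0.031 ] 0.65
timer [0.6573 0.139  0.0193] 0.65
scene [ 2.0066 -1.1022  0.5271] [-0.3653  0.2817  0.5373] [[365.1750487405999, 0.0, 316.96820969773285], [0.0, 365.1750487405999, 198.39139773334722], [0.0, 0.0, 1.0]]
cup_1 [ 0.5537 -0.2432  0.0513] 0.87
cup_1 [ 0.5533 -0.3949  0.0513] 0.67
capped_vial_1 [ 0.4267 -0.359   0.0324] 0.54
label_roll [ 0.4163 -0.2425  0.0318] 0.6
cup_vial_tray [ 0.4958 -0.0909  0.0006] 0.77
cup_roll_tray [0.4929 0.0741 0.0023] 0.79
open_vial [0.4346 0.2468 0.0276] 0.65
timer [0.6439 0.1382 0.0174] 0.72
{'time': 0.8, 'q': array([-44.5924,   2.3008,   4.8602,  -0.0031, -92.5616, -19.1189]), 'qvel': array([ 0.0737,  0.0568, -0.029 , -0.0117,  0.0584,  0.0511]), 'joint_efforts': array([  0.0007, -36.7897,  34.7425,   6.9327,  -0.0009,   0.    ]), 'ee_pos': array([ 0.2658, -0.5379,  0.2313]), 'eef_rot': array([[-0.8966, -0.4429,  0.    ],
       [-0.4429,  0.8966,  0.0001],
       [-0.    ,  0.0001, -1.    ]]), 'ft_force': array([-0.0827,  0.7676,  0.166 ]), 'wrist_torque': array([ 0.0061, -0.0103,  0.0003]), 'grasp_force': 0.0, 'opening': 0.08538309105482877}
```

View pics/top0.png

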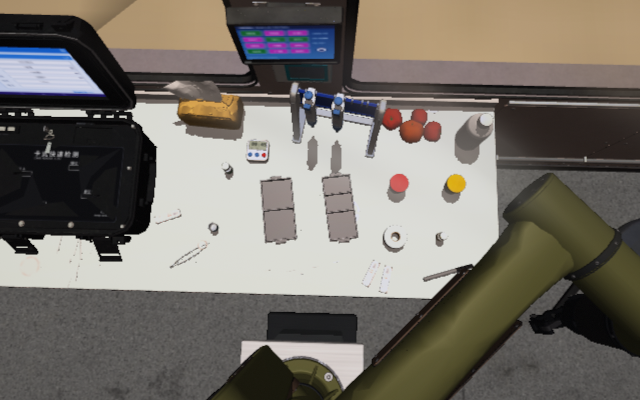

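View pics/scene0.png

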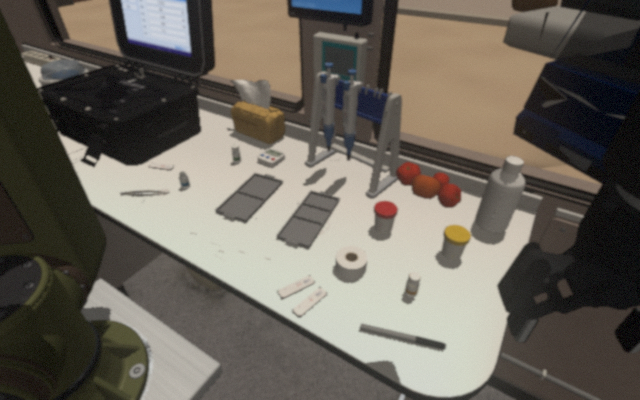

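The top view shows the red cup (399,183), yellow cup (456,184), roll (395,237), and capped vials at (441,238) and (227,168). The open vial is at (213,228). The 2-compartment tray is at (279,210), and the 3-compartment tray at (340,208) has its large compartment nearest the robot.

```bash
cat > h.py <<'E'
from plant import *
import cv2,numpy as np
from scipy.optimize import least_squares
np.set_printoptions(precision=4,suppress=True)
def P(p,X): return cv2.projectPoints(np.float64(X),np.array(p["rvec"]),np.array(p["tvec"]),np.array(p["intrinsics"]),None)[0][:,0]
def unproj(p,uv,z):
    R=cv2.Rodrigues(np.array(p["rvec"]))[0];K=np.array(p["intrinsics"]);uv=np.float64(uv).reshape(-1,2)
    d=(R.T@np.linalg.inv(K)@np.c_[uv,np.ones(len(uv))].T).T; c=-R.T@np.array(p["tvec"]).ravel()
    return (c+d*((z-c[2])/d[:,2])[:,None])[:,:2]
a=np.linspace(0,2*np.pi,40)
def rings(rz): return np.vstack([np.c_[r*np.cos(a),r*np.sin(a),0*a+z] for r,z in rz])
M=dict(cup_1=rings([(.02,0),(.022,.048),(.025,.048),(.025,.058)]),capped_vial_1=rings([(.0115,0),(.0115,.034),(.01,.036),(.01,.05)]),
 label_roll=rings([(.0305,0),(.0305,.03)]),open_vial=rings([(.0115,0),(.0115,.03),(.007,.044)]))
def cyl(l,p,m,base=0):
    m=m.astype(np.uint8);ys,xs=np.nonzero(m);c=np.array([xs.mean(),ys.mean()])
    def f(q):
        h=cv2.convexHull(np.float32(P(p,M[l]+[q[0],q[1],base])));mm=cv2.moments(h);return np.array([mm["m10"],mm["m01"]])/mm["m00"]-c
    x0=unproj(p,c,base+.02)[0];s=least_squares(f,x0,x_scale=.01).x
    h=cv2.convexHull(np.float32(P(p,M[l]+[s[0],s[1],base])));return s,m.sum(),cv2.contourArea(h)
def tray(p,m,z=.008):
    n,lab,st,_=cv2.connectedComponentsWithStats(m.astype(np.uint8));k=1+st[1:,4].argmax()
    ys,xs=np.nonzero(lab==k);X=unproj(p,np.c_[xs,ys],z);r=cv2.minAreaRect(np.float32(X*1000))
    return X.mean(0),r,X
E
python3 - <<'E'
from h import *
for c in ["top","scene"]:
    p=capture(c)
    for l in M:
        for d in silhouettes(l,p)[:3]:
            s,n,A=cyl(l,p,d["region"]);print(c,l,s,n,round(A),round(d["p"],2))
    for l in ["cup_vial_tray","cup_roll_tray"]:
        for d in silhouettes(l,p)[:2]:
            mu,r,X=tray(p,d["region"]);print(c,l,mu,r,round(d["p"],2))
p=capture("top");im=p["frame"]
cv2.imwrite("pics/topz.png",cv2.resize(im[150:260,190:480],None,fx=2.7,fy=2.7,interpolation=cv2.INTER_CUBIC))
E
```

```text
top cup_1 [ 0.5683 -0.2445] 319 318 0.78
top cup_1 [ 0.5705 -0.3944] 324 349 0.7
top capped_vial_1 [ 0.4343 -0.3613] 85 94 0.52
top label_roll [ 0.4297 -0.24  ] 352 452 0.74
top open_vial [0.4417 0.2473] 65 83 0.58
top open_vial [ 0.5769 -0.4015] 362 86 0.15
top cup_vial_tray [ 0.5072 -0.0904] ((509.5181579589844, -90.53353881835938), (186.7811737060547, 77.94847106933594), 8.39096736907959) 0.58
top cup_roll_tray [0.496  0.0758] ((498.48101806640625, 76.36427307128906), (179.9471893310547, 86.22345733642578), 7.3999762535095215) 0.6
scene cup_1 [ 0.5698 -0.3918] 807 830 0.59
scene cup_1 [ 0.5671 -0.2421] 642 669 0.55
scene label_roll [ 0.4297 -0.2355] 887 911 0.84
scene open_vial [ 0.4858 -0.0986] 2000 188 0.66
scene open_vial [0.4423 0.2514] 140 159 0.48
scene cup_vial_tray [ 0.499  -0.0904] ((508.0124206542969, -88.49319458007812), (195.0584716796875, 83.88883972167969), 9.609183311462402) 0.75
scene cup_roll_tray [0.4874 0.0748] ((496.39007568359375, 76.2166976928711), (183.9282684326172, 95.72090911865234), 6.813602924346924) 0.84
```

View pics/topz.png

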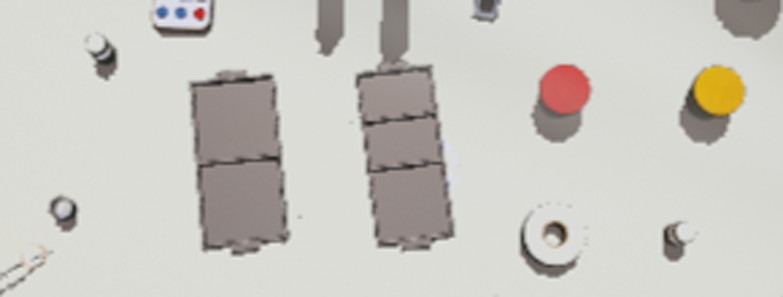

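The zoom confirms the large compartment is on the robot side and both trays are yawed about 8°. The left capped vial's cap is at (96,42) in the zoom, i.e. (225.6,165.6). Next I'll locate that vial and the stand.

```bash
python3 - <<'E'
from h import *
p=capture("top");s=capture("scene")
print("vialcap",unproj(p,[225.6,165.6],.048))
print("feet top",unproj(p,[[297,140],[370,157]],0.01).tolist()," scene",unproj(s,[[310,163],[374,193]],.01).tolist())
for z in(.1,.15,.2): print(z,unproj(p,[[309,103],[338,110]],z).tolist(),unproj(s,[[329,150],[350,160]],z).tolist())
for d in find_in("capped_vial_1",s)+find_in("capped_vial_1",p):print(d["location"],d["p"])
cv2.imwrite("pics/stand.png",cv2.resize(np.hstack([p["frame"][70:190,200:400],s["frame"][60:180,220:420]]),None,fx=2,fy=2,interpolation=cv2.INTER_CUBIC))
E
```

```text
vialcap [[0.6044 0.2181]]
feet top [[0.6917586645554948, 0.03299432831036821], [0.6484623767866657, -0.17081239146733196]]  scene [[0.6902346619820037, 0.031080295872977337], [0.6599187518538401, -0.1763531805809635]]
0.1 [[0.7663913563950726, -0.0017838035315942552], [0.749149741204004, -0.07823042716622935]] [[0.6459684855775534, -0.05517989294257869], [0.6330261171148606, -0.11959709422476394]]
0.15 [[0.7471163356295862, -0.0046609542759520894], [0.7306285809971644, -0.07776507816440748]] [[0.5730617923298296, -0.0985562283635385], [0.5615568233924542, -0.15581915530929114]]
0.2 [[0.7278413148640996, -0.0075381050203099445], [0.7121074207903249, -0.07729972916258557]] [[0.5001550990821058, -0.1419325637844983], [0.49008752967004804, -0.19204121639381816]]
[0.5955, 0.2087, 0.0277] 0.68
[0.4271, -0.3584, 0.0327] 0.54
[0.5972, 0.214, 0.0407] 0.53
[0.4308, -0.3526, 0.0485] 0.52
```

View pics/stand.png

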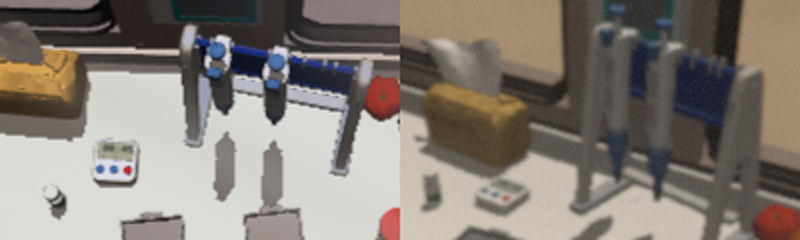

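The stand's feet start at x≈0.65 (image feet at 190,140 and 345,170), clear of the trays. First move: align the tool with the world axes and head to the right vial.

drive_tool --targets '[[[0, 0, 0], [0, 0, 6.6]], [[0, 0, 0], [0, 0, 6.6]], [[0, 0, 0], [0, 0, 6.6]], [[0, 0, 0], [0, 0, 6.5]], [[-25, 25, 0], [0, 0, 0]], [[-30, 30, 0], [0, 0, 0]], [[-30, 30, 0], [0, 0, 0]], [[-25, 30, 0], [0, 0, 0]]]' --claw 85 --squeeze 40

```text
time: 2.55
ee_pos: [0.3768, -0.4217, 0.2312]
eef_rot: [[-1.0, 0.0, 0.0], [0.0, 1.0, 0.0], [-0.0, 0.0, -1.0]]
ft_force: [0.3, -0.7, -0.2]
opening: 0.0851
grasp_force: 0.0
```

drive_tool --targets '[[[-20, 20, 10], [0, 0, 0]], [[-20, 20, 20], [0, 0, 0]], [[-17, 21, 20], [0, 0, 0]], [[0, 0, 20], [0, 0, 0]], [[0, 0, 10], [0, 0, 0]], [[0, 0, 0], [0, 0, 0]], [[0, 0, 0], [0, 0, 0]], [[0, 0, 0], [0, 0, 0]]]'

```text
time: 3.35
ee_pos: [0.4329, -0.3627, 0.1527]
eef_rot: [[-1.0, 0.001, 0.002], [0.001, 1.0, -0.001], [-0.002, -0.001, -1.0]]
ft_force: [-0.2, 0.9, -0.2]
opening: 0.0851
grasp_force: 0.0
```

```bash
python3 - <<'E'
from h import *
p=capture("wrist");cv2.imwrite("pics/w1.png",p["frame"])
print(read_state()["ee_pos"])
for l in M:
    for d in silhouettes(l,p)[:2]:
        s,n,A=cyl(l,p,d["region"]);print(l,s,n,round(A),round(d["p"],2))
    for d in find_in(l,p)[:2]: print(l,d["location"],d["p"])
E
```

```text
[ 0.4329 -0.3627  0.1526]
cup_1 [ 0.5533 -0.2685] 292 4492 0.82
cup_1 [ 0.5563 -0.3917] 2283 4238 0.66
cup_1 [0.5608, -0.2597, 0.0269] 0.68
cup_1 [0.5502, -0.3935, 0.0489] 0.66
capped_vial_1 [ 0.4348 -0.3603] 940 1020 0.66
capped_vial_1 [0.4291, -0.3608, 0.0452] 0.69
label_roll [ 0.4304 -0.2376] 5509 5754 0.64
label_roll [0.4285, -0.2407, 0.0315] 0.65
```

View pics/w1.png

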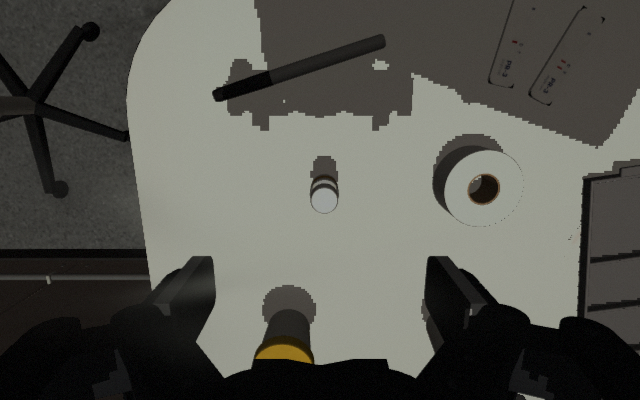

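The wrist view shows the vial at (324,197), roll at (485,190) and yellow cup at (285,350). The fit agrees with the top camera.

drive_tool --targets '[[[-2, 2, 15], [0, 0, 0]], [[0, 0, 25], [0, 0, 0]], [[0, 0, 30], [0, 0, 0]], [[0, 0, 30], [0, 0, 0]], [[0, 0, 25], [0, 0, 0]], [[0, 0, 15], [0, 0, 0]], [[0, 0, 0], [0, 0, 0]], [[0, 0, 0], [0, 0, 0]]]'

```text
time: 4.6
ee_pos: [0.4351, -0.3602, 0.0119]
eef_rot: [[-1.0, -0.0, 0.0], [-0.0, 1.0, -0.001], [-0.0, -0.001, -1.0]]
ft_force: [0.6, -0.0, 0.1]
opening: 0.0849
grasp_force: 0.0
```

drive_tool --targets '[[[0, 0, 0], [0, 0, 0]], [[0, 0, 0], [0, 0, 0]], [[0, 0, 0], [0, 0, 0]], [[0, 0, 0], [0, 0, 0]], [[0, 0, 0], [0, 0, 0]], [[0, 0, 0], [0, 0, 0]], [[0, 0, 0], [0, 0, 0]], [[0, 0, 0], [0, 0, 0]]]' --claw 10

```text
time: 5.4
ee_pos: [0.435, -0.3602, 0.0118]
eef_rot: [[-1.0, 0.0, 0.001], [0.0, 1.0, -0.001], [-0.001, -0.001, -1.0]]
ft_force: [-0.5, 1.0, 4.1]
opening: 0.0202
grasp_force: 39.4
```

drive_tool --targets '[[[0, 0, -30], [0, 0, 0]], [[0, 0, -45], [0, 0, 0]], [[-9, 20, -15], [0, 0, 0]], [[-19, 40, 0], [0, 0, 0]], [[-19, 40, 0], [0, 0, 0]], [[-19, 40, 0], [0, 0, 0]], [[-19, 40, 0], [0, 0, 0]], [[-19, 40, 0], [0, 0, 0]]]'

```text
time: 6.2
ee_pos: [0.539, -0.1381, 0.1007]
eef_rot: [[-1.0, 0.0, -0.001], [0.0, 1.0, 0.0], [0.001, 0.0, -1.0]]
ft_force: [-0.1, -0.6, 0.2]
opening: 0.0205
grasp_force: 39.3
```

drive_tool --targets '[[[-19, 40, 0], [0, 0, 0]], [[-9, 19, 0], [0, 0, 0]], [[0, 0, 0], [0, 0, 0]], [[0, 0, 10], [0, 0, 0]], [[0, 0, 20], [0, 0, 0]], [[0, 0, 20], [0, 0, 0]], [[0, 0, 0], [0, 0, 0]], [[0, 0, 0], [0, 0, 0]]]'

```text
time: 7.0
ee_pos: [0.5662, -0.0821, 0.051]
eef_rot: [[-1.0, 0.001, -0.001], [0.001, 1.0, -0.001], [0.001, -0.001, -1.0]]
ft_force: [0.2, 0.2, 1.1]
opening: 0.0201
grasp_force: 39.3
```

```bash
python3 - <<'E'
from h import *
p=capture("wrist");cv2.imwrite("pics/w2.png",p["frame"])
s=read_state();print(s["ee_pos"],s["opening"],s["grasp_force"])
E
```

```text
[ 0.5669 -0.0819  0.052 ] 0.020029469653277083 39.28222458191158
```

View pics/w2.png

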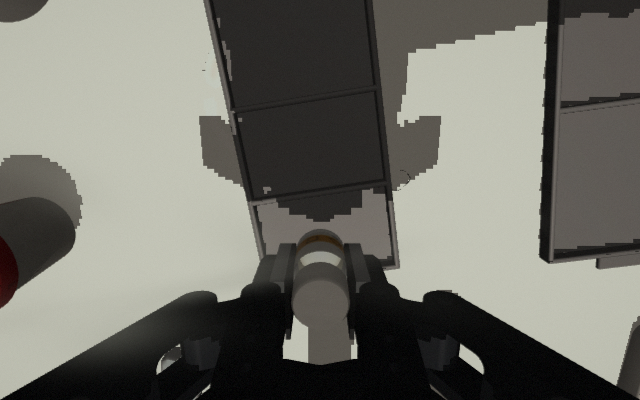

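The wrist view shows the orange-band vial upright in the fingers (320,280), over the far small compartment between its walls (258–397). Lowering it now.

drive_tool --targets '[[[0, 0, 15], [0, 0, 0]], [[0, 0, 10], [0, 0, 0]], [[0, 0, 6], [0, 0, 0]], [[0, 0, 4], [0, 0, 0]], [[0, 0, 0], [0, 0, 0]], [[0, 0, 0], [0, 0, 0]], [[0, 0, 0], [0, 0, 0]], [[0, 0, 0], [0, 0, 0]]]'

```text
time: 7.85
ee_pos: [0.5671, -0.0809, 0.0167]
eef_rot: [[-1.0, 0.0, 0.001], [0.0, 1.0, 0.0], [-0.001, 0.0, -1.0]]
ft_force: [0.1, 0.0, 0.1]
opening: 0.0204
grasp_force: 39.3
```

drive_tool --targets '[[[0, 0, 1], [0, 0, 0]], [[0, 0, 1], [0, 0, 0]], [[0, 0, 0], [0, 0, 0]], [[0, 0, 0], [0, 0, 0]], [[0, 0, 0], [0, 0, 0]], [[0, 0, 0], [0, 0, 0]], [[0, 0, 0], [0, 0, 0]], [[0, 0, 0], [0, 0, 0]]]'

```text
time: 8.65
ee_pos: [0.5671, -0.081, 0.0148]
eef_rot: [[-1.0, 0.0, 0.001], [0.0, 1.0, -0.0], [-0.001, -0.0, -1.0]]
ft_force: [-1.7, 0.5, 5.6]
opening: 0.0203
grasp_force: 39.8
```

drive_tool --targets '[[[0, 0, 0], [0, 0, 0]], [[0, 0, 0], [0, 0, 0]], [[0, 0, 0], [0, 0, 0]], [[0, 0, 0], [0, 0, 0]], [[0, 0, -10], [0, 0, 0]], [[0, 0, -25], [0, 0, 0]], [[0, 0, -35], [0, 0, 0]], [[0, 0, -35], [0, 0, 0]]]' --claw 60

```text
time: 9.45
ee_pos: [0.5666, -0.0811, 0.121]
eef_rot: [[-1.0, 0.0, -0.0], [0.0, 1.0, -0.0], [0.0, -0.0, -1.0]]
ft_force: [0.3, -0.0, 1.1]
opening: 0.0605
grasp_force: 0.0
```

drive_tool --targets '[[[-5, 42, -10], [0, 0, 0]], [[-5, 42, -10], [0, 0, 0]], [[-5, 42, -10], [0, 0, 0]], [[-5, 42, 0], [0, 0, 0]], [[-5, 42, 0], [0, 0, 0]], [[-5, 42, 0], [0, 0, 0]], [[-5, 42, 0], [0, 0, 0]], [[0, 0, 0], [0, 0, 0]]]'

```text
time: 10.25
ee_pos: [0.6016, 0.2173, 0.149]
eef_rot: [[-1.0, -0.004, -0.0], [-0.004, 1.0, 0.0], [0.0, 0.0, -1.0]]
ft_force: [-0.4, 0.2, -0.1]
opening: 0.0601
grasp_force: 0.0
```

```bash
python3 - <<'E'
from h import *
capture("wrist");capture("wrist")
p=capture("wrist");cv2.imwrite("pics/w3.png",p["frame"])
print(read_state()["ee_pos"])
for l in ["capped_vial_1","open_vial"]:
    for d in silhouettes(l,p)[:2]:
        s,n,A=cyl(l,p,d["region"]);print(l,s,n,round(A),round(d["p"],2))
    for d in find_in(l,p)[:2]: print(l,d["location"],d["p"])
E
```

```text
[0.6019 0.213  0.1497]
capped_vial_1 [0.6043 0.2199] 1039 1050 0.98
capped_vial_1 [0.5972, 0.2205, 0.0482] 0.67
```

View pics/w3.png

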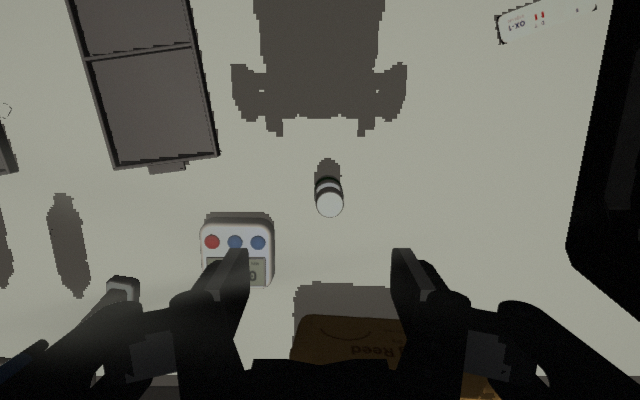

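The wrist view shows the vial at (330,200) and the timer at (237,248), close to the left finger. I'll narrow the opening to keep clear of it.

drive_tool --targets '[[[-2, 7, 10], [0, 0, 0]], [[0, 0, 20], [0, 0, 0]], [[0, 0, 25], [0, 0, 0]], [[0, 0, 25], [0, 0, 0]], [[0, 0, 25], [0, 0, 0]], [[0, 0, 20], [0, 0, 0]], [[0, 0, 13], [0, 0, 0]], [[0, 0, 0], [0, 0, 0]]]' --claw 45

```text
time: 11.4
ee_pos: [0.6026, 0.2192, 0.0085]
eef_rot: [[-1.0, 0.001, -0.004], [0.001, 1.0, -0.002], [0.004, -0.002, -1.0]]
ft_force: [-0.7, -0.3, -0.5]
opening: 0.0448
grasp_force: 0.0
```

drive_tool --targets '[[[0, 0, 0], [0, 0, 0]], [[0, 0, 0], [0, 0, 0]], [[0, 0, 0], [0, 0, 0]], [[0, 0, 0], [0, 0, 0]], [[0, 0, 0], [0, 0, 0]], [[0, 0, 0], [0, 0, 0]], [[0, 0, 0], [0, 0, 0]], [[0, 0, 0], [0, 0, 0]]]' --claw 10

```text
time: 12.2
ee_pos: [0.6047, 0.2205, 0.0129]
eef_rot: [[-1.0, -0.0, 0.002], [-0.0, 1.0, 0.001], [-0.002, 0.001, -1.0]]
ft_force: [0.4, 0.3, 6.0]
opening: 0.0206
grasp_force: 39.6
```

drive_tool --targets '[[[0, 0, -30], [0, 0, 0]], [[0, 0, -45], [0, 0, 0]], [[4, -8, -20], [0, 0, 0]], [[10, -40, 0], [0, 0, 0]], [[10, -40, 0], [0, 0, 0]], [[10, -40, 0], [0, 0, 0]], [[10, -40, 0], [0, 0, 0]], [[10, -40, 0], [0, 0, 0]]]'

```text
time: 13.0
ee_pos: [0.5488, 0.0106, 0.1059]
eef_rot: [[-1.0, 0.0, -0.001], [0.0, 1.0, 0.0], [0.001, 0.0, -1.0]]
ft_force: [1.4, -0.9, 0.3]
opening: 0.0201
grasp_force: 39.2
```

drive_tool --targets '[[[10, -40, 0], [0, 0, 0]], [[10, -40, 0], [0, 0, 0]], [[10, -21, 0], [0, 0, 0]], [[0, 0, 10], [0, 0, 0]], [[0, 0, 20], [0, 0, 0]], [[0, 0, 20], [0, 0, 0]], [[0, 0, 0], [0, 0, 0]], [[0, 0, 0], [0, 0, 0]]]'

```text
time: 13.8
ee_pos: [0.5197, -0.0888, 0.0562]
eef_rot: [[-1.0, -0.0, -0.001], [-0.0, 1.0, -0.0], [0.001, -0.0, -1.0]]
ft_force: [-0.8, -0.1, 0.1]
opening: 0.0206
grasp_force: 39.3
```

```bash
python3 - <<'E'
from h import *
capture("wrist")
p=capture("wrist");cv2.imwrite("pics/w4.png",p["frame"])
s=read_state();print(s["ee_pos"],s["opening"],s["grasp_force"])
E
```

```text
[ 0.5206 -0.0887  0.0575] 0.02032697101331798 39.25700904568657
```

View pics/w4.png

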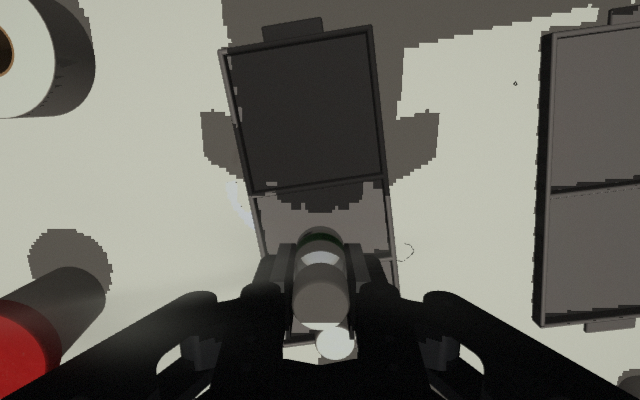

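The green-band vial (320,270) is over the middle compartment, and the orange-band vial stands behind it (335,343). Lowering and releasing.

drive_tool --targets '[[[0, 0, 15], [0, 0, 0]], [[0, 0, 12], [0, 0, 0]], [[0, 0, 7], [0, 0, 0]], [[0, 0, 4], [0, 0, 0]], [[0, 0, 2], [0, 0, 0]], [[0, 0, 2], [0, 0, 0]], [[0, 0, 0], [0, 0, 0]], [[0, 0, 0], [0, 0, 0]]]'

```text
time: 14.7
ee_pos: [0.5201, -0.0892, 0.0159]
eef_rot: [[-1.0, -0.0, 0.0], [-0.0, 1.0, -0.001], [-0.0, -0.001, -1.0]]
ft_force: [-4.9, 1.0, 6.9]
opening: 0.0202
grasp_force: 40.0
```

drive_tool --targets '[[[0, 0, 0], [0, 0, 0]], [[0, 0, 0], [0, 0, 0]], [[0, 0, 0], [0, 0, 0]], [[0, 0, 0], [0, 0, 0]], [[0, 0, -10], [0, 0, 0]], [[0, 0, -25], [0, 0, 0]], [[0, 0, -40], [0, 0, 0]], [[0, 0, -40], [0, 0, 0]]]' --claw 60

```text
time: 15.5
ee_pos: [0.5194, -0.0891, 0.131]
eef_rot: [[-1.0, 0.0, -0.001], [0.0, 1.0, -0.0], [0.001, -0.0, -1.0]]
ft_force: [-0.0, 0.1, 0.6]
opening: 0.06
grasp_force: 0.0
```

drive_tool --targets '[[[-10, -38, 0], [0, 0, 0]], [[-12, -38, 0], [0, 0, 0]], [[-12, -38, 0], [0, 0, 0]], [[-12, -40, 0], [0, 0, 0]], [[0, 0, 0], [0, 0, 0]], [[0, 0, 0], [0, 0, 0]], [[0, 0, 0], [0, 0, 0]], [[0, 0, 0], [0, 0, 0]]]' --claw 85

```text
time: 16.3
ee_pos: [0.5659, -0.2421, 0.13]
eef_rot: [[-1.0, -0.001, 0.001], [-0.001, 1.0, -0.0], [-0.001, -0.0, -1.0]]
ft_force: [0.4, 0.5, -0.0]
opening: 0.0849
grasp_force: 0.0
```

```bash
python3 - <<'E'
from h import *
p=capture("wrist");cv2.imwrite("pics/w5.png",p["frame"])
print(read_state()["ee_pos"])
d=silhouettes("cup_1",p)
for q in d[:2]: print(cyl("cup_1",p,q["region"]),q["p"])
t=capture("top")
for l in ["cup_1","capped_vial_1","label_roll"]:
  for q in silhouettes(l,t)[:3]: print(l,cyl(l,t,q["region"]),q["p"])
cv2.imwrite("pics/t5.png",cv2.resize(t["frame"][130:260,190:480],None,fx=2,fy=2,interpolation=cv2.INTER_CUBIC))
E
```

```text
[ 0.5659 -0.2421  0.1299]
(array([ 0.5698, -0.2432]), np.uint64(4786), 4976.246797044529) 0.93
(array([ 0.5726, -0.3943]), np.uint64(6469), 6831.028086731618) 0.89
cup_1 (array([ 0.5637, -0.2439]), np.uint64(244), 317.6263805734925) 0.7
cup_1 (array([ 0.5721, -0.3942]), np.uint64(277), 348.73762122169137) 0.69
capped_vial_1 (array([ 0.5204, -0.0937]), np.uint64(49), 75.51020555314608) 0.47
label_roll (array([ 0.4292, -0.2385]), np.uint64(391), 451.9243705580011) 0.85
```

View pics/w5.png

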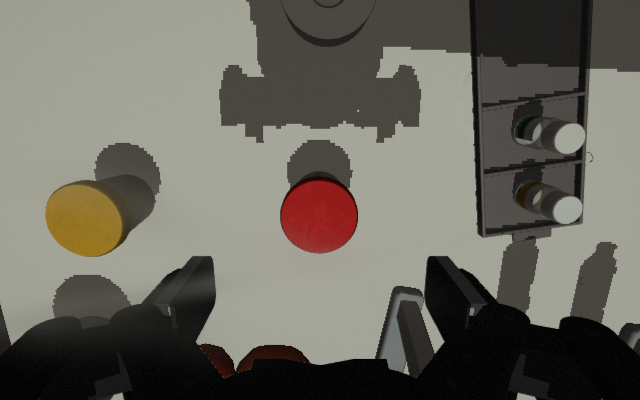

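Both vials stand in their compartments (orange band near 560,205, green band near 560,135). The red lid is at (319,215). Descending on the red cup.

drive_tool --targets '[[[-3, -1, 10], [0, 0, 0]], [[0, 0, 20], [0, 0, 0]], [[0, 0, 25], [0, 0, 0]], [[0, 0, 25], [0, 0, 0]], [[0, 0, 15], [0, 0, 0]], [[0, 0, 7], [0, 0, 0]], [[0, 0, 0], [0, 0, 0]], [[0, 0, 0], [0, 0, 0]]]'

```text
time: 17.4
ee_pos: [0.5695, -0.2442, 0.0284]
eef_rot: [[-1.0, 0.0, 0.001], [0.0, 1.0, -0.001], [-0.001, -0.001, -1.0]]
ft_force: [0.2, 0.6, 0.8]
opening: 0.0849
grasp_force: 0.0
```

drive_tool --targets '[[[0, 0, 0], [0, 0, 0]], [[0, 0, 0], [0, 0, 0]], [[0, 0, 0], [0, 0, 0]], [[0, 0, 0], [0, 0, 0]], [[0, 0, 0], [0, 0, 0]], [[0, 0, 0], [0, 0, 0]], [[0, 0, 0], [0, 0, 0]], [[0, 0, 0], [0, 0, 0]]]' --claw 35

```text
time: 18.2
ee_pos: [0.5694, -0.2441, 0.0283]
eef_rot: [[-1.0, -0.0, 0.002], [-0.0, 1.0, -0.001], [-0.002, -0.001, -1.0]]
ft_force: [0.3, 0.3, 4.7]
opening: 0.0485
grasp_force: 41.1
```

drive_tool --targets '[[[0, 0, -30], [0, 0, 0]], [[0, 0, -45], [0, 0, 0]], [[12, 17, -15], [0, 0, 0]], [[25, 32, 0], [0, 0, 0]], [[25, 33, 0], [0, 0, 0]], [[25, 33, 0], [0, 0, 0]], [[25, 32, 0], [0, 0, 0]], [[0, 0, 0], [0, 0, 0]]]'

```text
time: 19.0
ee_pos: [0.4549, -0.0944, 0.1172]
eef_rot: [[-1.0, -0.003, 0.001], [-0.003, 1.0, 0.002], [-0.001, 0.002, -1.0]]
ft_force: [0.4, 0.5, -0.3]
opening: 0.0487
grasp_force: 41.5
```

drive_tool --targets '[[[0, 0, 20], [0, 0, 0]], [[0, 0, 25], [0, 0, 0]], [[0, 0, 20], [0, 0, 0]], [[0, 0, 12], [0, 0, 0]], [[0, 0, 6], [0, 0, 0]], [[0, 0, 2], [0, 0, 0]], [[0, 0, 0], [0, 0, 0]], [[0, 0, 0], [0, 0, 0]]]'

```text
time: 19.8
ee_pos: [0.4574, -0.097, 0.0332]
eef_rot: [[-1.0, 0.0, 0.001], [0.0, 1.0, 0.0], [-0.001, 0.0, -1.0]]
ft_force: [0.5, 0.0, -0.7]
opening: 0.0484
grasp_force: 41.5
```

drive_tool --targets '[[[0, 0, 1], [0, 0, 0]], [[0, 0, 1], [0, 0, 0]], [[0, 0, 0], [0, 0, 0]], [[0, 0, 0], [0, 0, 0]], [[0, 0, 0], [0, 0, 0]], [[0, 0, 0], [0, 0, 0]], [[0, 0, 0], [0, 0, 0]], [[0, 0, 0], [0, 0, 0]]]'

```text
time: 20.6
ee_pos: [0.4575, -0.0969, 0.0313]
eef_rot: [[-1.0, -0.0, 0.002], [-0.0, 1.0, -0.0], [-0.002, -0.0, -1.0]]
ft_force: [-0.5, 1.1, 5.9]
opening: 0.0488
grasp_force: 41.8
```

drive_tool --targets '[[[0, 0, 0], [0, 0, 0]], [[0, 0, 0], [0, 0, 0]], [[0, 0, 0], [0, 0, 0]], [[0, 0, 0], [0, 0, 0]], [[0, 0, 0], [0, 0, 0]], [[0, 0, -20], [0, 0, 0]], [[0, 0, -40], [0, 0, 0]], [[0, 0, -40], [0, 0, 0]]]' --claw 85

```text
time: 21.4
ee_pos: [0.4562, -0.0971, 0.1309]
eef_rot: [[-1.0, 0.0, -0.002], [0.0, 1.0, -0.0], [0.002, -0.0, -1.0]]
ft_force: [0.1, -0.4, -0.0]
opening: 0.0852
grasp_force: 0.0
```

drive_tool --targets '[[[-10, -30, 0], [0, 0, 0]], [[-15, -40, 0], [0, 0, 0]], [[-15, -40, 0], [0, 0, 0]], [[-15, -40, 0], [0, 0, 0]], [[-15, -40, 0], [0, 0, 0]], [[-15, -40, 0], [0, 0, 0]], [[-15, -40, 0], [0, 0, 0]], [[-14, -27, 0], [0, 0, 0]]]'

```text
time: 22.2
ee_pos: [0.5707, -0.3966, 0.1293]
eef_rot: [[-1.0, 0.002, -0.001], [0.002, 1.0, 0.0], [0.001, 0.0, -1.0]]
ft_force: [0.5, 1.2, -0.5]
opening: 0.0848
grasp_force: 0.0
```

```bash
python3 - <<'E'
from h import *
for i in range(3): p=capture("wrist")
print(read_state()["ee_pos"])
for q in silhouettes("cup_1",p)[:2]: print(cyl("cup_1",p,q["region"]),q["p"])
t=capture("top")
cv2.imwrite("pics/t6.png",cv2.resize(t["frame"][130:260,190:480],None,fx=2.7,fy=2.7,interpolation=cv2.INTER_CUBIC))
E
```

```text
[ 0.5704 -0.3954  0.128 ]
(array([ 0.5723, -0.3936]), np.uint64(4942), 5079.14667253755) 0.98
```

View pics/t6.png

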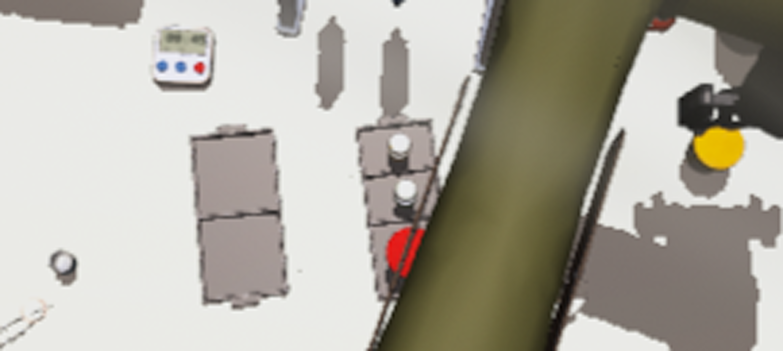

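The red cup (405,250) and both vials (400,145 and 405,190) are standing in the tray. Picking the yellow cup.

drive_tool --targets '[[[-2, 2, 10], [0, 0, 0]], [[0, 0, 20], [0, 0, 0]], [[0, 0, 25], [0, 0, 0]], [[0, 0, 25], [0, 0, 0]], [[0, 0, 14], [0, 0, 0]], [[0, 0, 7], [0, 0, 0]], [[0, 0, 0], [0, 0, 0]], [[0, 0, 0], [0, 0, 0]]]'

```text
time: 23.25
ee_pos: [0.5734, -0.3922, 0.0308]
eef_rot: [[-1.0, -0.0, 0.002], [-0.0, 1.0, -0.001], [-0.002, -0.001, -1.0]]
ft_force: [0.1, -0.9, 0.6]
opening: 0.085
grasp_force: 0.0
```

drive_tool --targets '[[[0, 0, 0], [0, 0, 0]], [[0, 0, 0], [0, 0, 0]], [[0, 0, 0], [0, 0, 0]], [[0, 0, 0], [0, 0, 0]], [[0, 0, 0], [0, 0, 0]], [[0, 0, 0], [0, 0, 0]], [[0, 0, 0], [0, 0, 0]], [[0, 0, 0], [0, 0, 0]]]' --claw 35

```text
time: 24.05
ee_pos: [0.5732, -0.3923, 0.0304]
eef_rot: [[-1.0, 0.0, 0.001], [0.0, 1.0, -0.001], [-0.001, -0.001, -1.0]]
ft_force: [-0.1, 0.7, 4.8]
opening: 0.0485
grasp_force: 41.1
```

drive_tool --targets '[[[0, 0, -35], [0, 0, 0]], [[0, 0, -45], [0, 0, 0]], [[8, 20, -20], [0, 0, 0]], [[6, 40, 0], [0, 0, 0]], [[6, 40, 0], [0, 0, 0]], [[6, 40, 0], [0, 0, 0]], [[6, 40, 0], [0, 0, 0]], [[6, 40, 0], [0, 0, 0]]]'

```text
time: 24.85
ee_pos: [0.534, -0.1704, 0.1284]
eef_rot: [[-1.0, 0.001, -0.001], [0.001, 1.0, 0.001], [0.001, 0.001, -1.0]]
ft_force: [1.4, 0.7, -0.1]
opening: 0.0484
grasp_force: 41.5
```

drive_tool --targets '[[[0, 40, 0], [0, 0, 0]], [[0, 40, 0], [0, 0, 0]], [[0, 40, 0], [0, 0, 0]], [[0, 40, 0], [0, 0, 0]], [[0, 40, 0], [0, 0, 0]], [[0, 40, 0], [0, 0, 0]], [[-3, 13, 0], [0, 0, 0]], [[0, 0, 0], [0, 0, 0]]]'

```text
time: 25.65
ee_pos: [0.5376, 0.0826, 0.1285]
eef_rot: [[-1.0, -0.002, -0.001], [-0.002, 1.0, -0.0], [0.001, -0.0, -1.0]]
ft_force: [-0.4, -1.2, 0.4]
opening: 0.0488
grasp_force: 41.5
```

drive_tool --targets '[[[0, 0, 20], [0, 0, 0]], [[0, 0, 30], [0, 0, 0]], [[0, 0, 24], [0, 0, 0]], [[0, 0, 14], [0, 0, 0]], [[0, 0, 6], [0, 0, 0]], [[0, 0, 1], [0, 0, 0]], [[0, 0, 0], [0, 0, 0]], [[0, 0, 0], [0, 0, 0]]]'

```text
time: 26.45
ee_pos: [0.5385, 0.0812, 0.0355]
eef_rot: [[-1.0, 0.0, 0.002], [0.0, 1.0, 0.001], [-0.002, 0.001, -1.0]]
ft_force: [-0.5, -0.7, 0.1]
opening: 0.0485
grasp_force: 41.6
```

drive_tool --targets '[[[0, 0, 1], [0, 0, 0]], [[0, 0, 1], [0, 0, 0]], [[0, 0, 0], [0, 0, 0]], [[0, 0, 0], [0, 0, 0]], [[0, 0, 0], [0, 0, 0]], [[0, 0, 0], [0, 0, 0]], [[0, 0, 0], [0, 0, 0]], [[0, 0, 0], [0, 0, 0]]]'

```text
time: 27.25
ee_pos: [0.5385, 0.0813, 0.0334]
eef_rot: [[-1.0, -0.0, 0.002], [-0.0, 1.0, 0.0], [-0.002, 0.0, -1.0]]
ft_force: [-0.2, -0.2, 6.1]
opening: 0.0485
grasp_force: 41.9
```

drive_tool --targets '[[[0, 0, 0], [0, 0, 0]], [[0, 0, 0], [0, 0, 0]], [[0, 0, 0], [0, 0, 0]], [[0, 0, 0], [0, 0, 0]], [[0, 0, 0], [0, 0, 0]], [[0, 0, -20], [0, 0, 0]], [[0, 0, -40], [0, 0, 0]], [[0, 0, -40], [0, 0, 0]]]' --claw 85

```text
time: 28.05
ee_pos: [0.5373, 0.0807, 0.1328]
eef_rot: [[-1.0, 0.0, -0.002], [0.0, 1.0, -0.001], [0.002, -0.001, -1.0]]
ft_force: [0.9, 0.5, 0.9]
opening: 0.0848
grasp_force: 0.0
```

drive_tool --targets '[[[13, -39, 0], [0, 0, 0]], [[14, -40, 0], [0, 0, 0]], [[14, -40, 0], [0, 0, 0]], [[14, -40, 0], [0, 0, 0]], [[14, -40, 0], [0, 0, 0]], [[14, -40, 0], [0, 0, 0]], [[14, -40, 0], [0, 0, 0]], [[11, -40, 0], [0, 0, 0]]]'

```text
time: 28.85
ee_pos: [0.4289, -0.2394, 0.1326]
eef_rot: [[-1.0, 0.0, 0.001], [0.0, 1.0, -0.0], [-0.001, -0.0, -1.0]]
ft_force: [0.1, -0.4, 0.1]
opening: 0.0848
grasp_force: 0.0
```

```bash
python3 - <<'E'
from h import *
for i in range(3): p=capture("wrist")
print(read_state()["ee_pos"])
for q in silhouettes("label_roll",p)[:2]: print(cyl("label_roll",p,q["region"]),q["p"])
cv2.imwrite("pics/w7.png",p["frame"])
E
```

```text
[ 0.4288 -0.2398  0.1321]
(array([ 0.4307, -0.2379]), np.uint64(5307), 5782.031377050094) 0.93
(array([ 0.4569, -0.1061]), np.uint64(6437), 6413.002128333086) 0.45
```

View pics/w7.png

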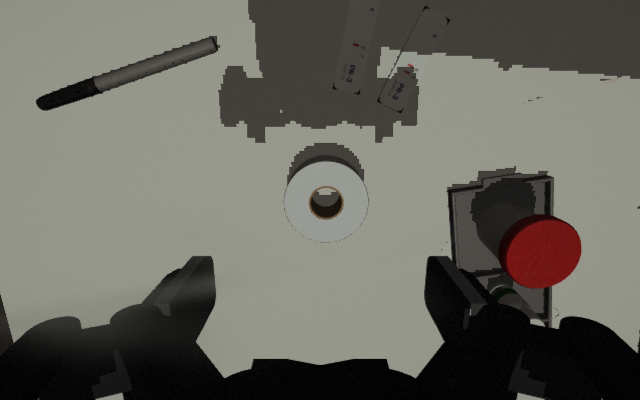

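The roll is at (326,202). Picking it.

drive_tool --targets '[[[-2, 2, 15], [0, 0, 0]], [[0, 0, 25], [0, 0, 0]], [[0, 0, 30], [0, 0, 0]], [[0, 0, 30], [0, 0, 0]], [[0, 0, 20], [0, 0, 0]], [[0, 0, 8], [0, 0, 0]], [[0, 0, 0], [0, 0, 0]], [[0, 0, 0], [0, 0, 0]]]'

```text
time: 29.85
ee_pos: [0.4326, -0.2356, 0.0051]
eef_rot: [[-1.0, -0.001, 0.001], [-0.001, 1.0, -0.001], [-0.001, -0.001, -1.0]]
ft_force: [0.0, -0.3, -0.2]
opening: 0.0848
grasp_force: 0.0
```

drive_tool --targets '[[[0, 0, 0], [0, 0, 0]], [[0, 0, 0], [0, 0, 0]], [[0, 0, 0], [0, 0, 0]], [[0, 0, 0], [0, 0, 0]], [[0, 0, 0], [0, 0, 0]], [[0, 0, 0], [0, 0, 0]], [[0, 0, 0], [0, 0, 0]], [[0, 0, 0], [0, 0, 0]]]' --claw 45

```text
time: 30.65
ee_pos: [0.4328, -0.2362, 0.0058]
eef_rot: [[-1.0, 0.0, 0.002], [0.0, 1.0, -0.001], [-0.002, -0.001, -1.0]]
ft_force: [-0.3, 1.6, 7.0]
opening: 0.0591
grasp_force: 43.8
```

drive_tool --targets '[[[0, 0, -30], [0, 0, 0]], [[0, 0, -45], [0, 0, 0]], [[0, 0, -40], [0, 0, 0]], [[-3, 30, 0], [0, 0, 0]], [[-3, 40, 0], [0, 0, 0]], [[-3, 40, 0], [0, 0, 0]], [[-3, 40, 0], [0, 0, 0]], [[-3, 40, 0], [0, 0, 0]]]'

```text
time: 31.45
ee_pos: [0.4465, -0.0445, 0.1193]
eef_rot: [[-1.0, 0.001, 0.0], [0.001, 1.0, 0.001], [-0.0, 0.001, -1.0]]
ft_force: [0.8, -0.1, -0.6]
opening: 0.059
grasp_force: 43.4
```

drive_tool --targets '[[[-3, 40, 0], [0, 0, 0]], [[-3, 40, 0], [0, 0, 0]], [[0, 37, 0], [0, 0, 0]], [[0, 0, 0], [0, 0, 0]], [[0, 0, 20], [0, 0, 0]], [[0, 0, 30], [0, 0, 0]], [[0, 0, 10], [0, 0, 0]], [[0, 0, 0], [0, 0, 0]]]'

```text
time: 32.25
ee_pos: [0.4518, 0.0701, 0.0578]
eef_rot: [[-1.0, 0.001, -0.003], [0.001, 1.0, -0.002], [0.003, -0.002, -1.0]]
ft_force: [-1.0, 0.2, -0.7]
opening: 0.0589
grasp_force: 43.5
```

```bash
python3 - <<'E'
from h import *
for i in range(2): p=capture("wrist")
s=read_state();print(s["ee_pos"],s["opening"],s["grasp_force"])
cv2.imwrite("pics/w8.png",p["frame"])
E
```

```text
[0.4534 0.0708 0.0605] 0.05888415344301165 43.490114574087784
```

View pics/w8.png

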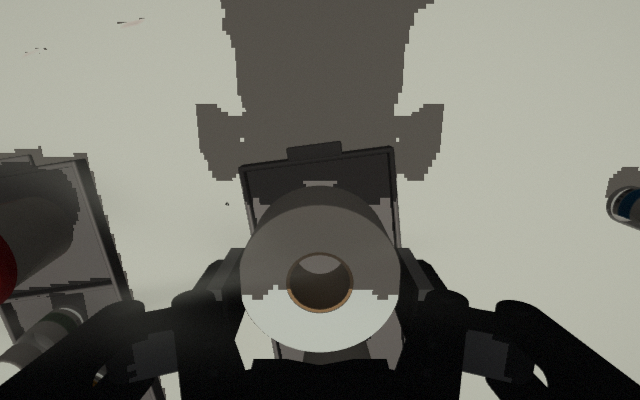

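The roll (320,270) is held level and centred over the near compartment. Lowering.

drive_tool --targets '[[[0, 0, 15], [0, 0, 0]], [[0, 0, 15], [0, 0, 0]], [[0, 0, 10], [0, 0, 0]], [[0, 0, 6], [0, 0, 0]], [[0, 0, 3], [0, 0, 0]], [[0, 0, 0], [0, 0, 0]], [[0, 0, 0], [0, 0, 0]], [[0, 0, 0], [0, 0, 0]]]'

```text
time: 33.15
ee_pos: [0.4532, 0.0712, 0.0109]
eef_rot: [[-1.0, 0.0, 0.001], [0.0, 1.0, 0.0], [-0.001, 0.0, -1.0]]
ft_force: [1.1, 0.3, -0.7]
opening: 0.0591
grasp_force: 43.5
```

drive_tool --targets '[[[0, 0, 1], [0, 0, 0]], [[0, 0, 1], [0, 0, 0]], [[0, 0, 0], [0, 0, 0]], [[0, 0, 0], [0, 0, 0]], [[0, 0, 0], [0, 0, 0]], [[0, 0, 0], [0, 0, 0]], [[0, 0, 0], [0, 0, 0]], [[0, 0, 0], [0, 0, 0]]]'

```text
time: 33.95
ee_pos: [0.453, 0.0712, 0.0088]
eef_rot: [[-1.0, 0.0, 0.0], [0.0, 1.0, 0.0], [-0.0, 0.0, -1.0]]
ft_force: [-2.7, 0.5, 6.5]
opening: 0.0584
grasp_force: 44.1
```

drive_tool --targets '[[[0, 0, 0], [0, 0, 0]], [[0, 0, 0], [0, 0, 0]], [[0, 0, 0], [0, 0, 0]], [[0, 0, 0], [0, 0, 0]], [[0, 0, -10], [0, 0, 0]], [[0, 0, -30], [0, 0, 0]], [[0, 0, -40], [0, 0, 0]], [[0, 0, -45], [0, 0, 0]]]' --claw 80

```text
time: 34.75
ee_pos: [0.4523, 0.0706, 0.1347]
eef_rot: [[-1.0, 0.0, -0.001], [0.0, 1.0, -0.001], [0.001, -0.001, -1.0]]
ft_force: [0.6, 0.4, -0.2]
opening: 0.08
grasp_force: 0.0
```

drive_tool --targets '[[[0, -20, -30], [0, 0, 0]], [[0, -40, -20], [0, 0, 0]], [[0, -40, 0], [0, 0, 0]], [[0, -40, 0], [0, 0, 0]], [[0, -40, 0], [0, 0, 0]], [[0, -40, 0], [0, 0, 0]], [[0, -40, 0], [0, 0, 0]], [[0, -40, 0], [0, 0, 0]]]'

```text
time: 35.55
ee_pos: [0.4525, -0.2308, 0.1843]
eef_rot: [[-1.0, 0.0, 0.001], [0.0, 1.0, -0.0], [-0.001, -0.0, -1.0]]
ft_force: [0.8, -0.4, 0.4]
opening: 0.0801
grasp_force: 0.0
```

```bash
python3 - <<'E'
from h import *
for i in range(3): t=capture("top")
s=capture("scene")
for l in M:
  for p in (t,s):
    for q in silhouettes(l,p)[:3]: print(l,cyl(l,p,q["region"],.003),round(q["p"],2))
cv2.imwrite("pics/t9.png",cv2.resize(t["frame"][130:260,190:480],None,fx=2.7,fy=2.7,interpolation=cv2.INTER_CUBIC))
cv2.imwrite("pics/s9.png",cv2.resize(s["frame"][130:280,150:420],None,fx=2.7,fy=2.7,interpolation=cv2.INTER_CUBIC))
E
```

```text
cup_1 (array([ 0.4529, -0.1052]), np.uint64(161), 298.3517081947066) 0.76
cup_1 (array([ 0.4553, -0.0959]), np.uint64(680), 678.6900433585979) 0.85
cup_1 (array([0.5359, 0.0821]), np.uint64(501), 511.335869930801) 0.75
capped_vial_1 (array([ 0.5642, -0.081 ]), np.uint64(127), 201.88038367033005) 0.65
capped_vial_1 (array([ 0.5175, -0.0887]), np.uint64(166), 216.41181499348022) 0.48
label_roll (array([0.452 , 0.0854]), np.uint64(147), 445.85894360160455) 0.7
label_roll (array([0.4487, 0.0712]), np.uint64(584), 604.9141660396708) 0.58
open_vial (array([0.4432, 0.2485]), np.uint64(97), 83.77215133525897) 0.43
open_vial (array([0.4387, 0.2462]), np.uint64(143), 161.48180331394542) 0.71
```

View pics/t9.png

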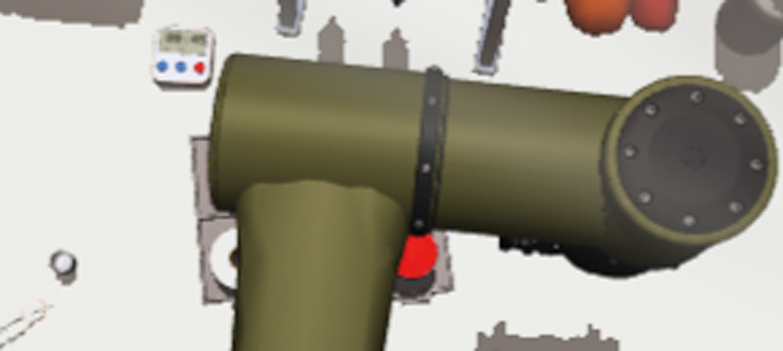

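View pics/s9.png

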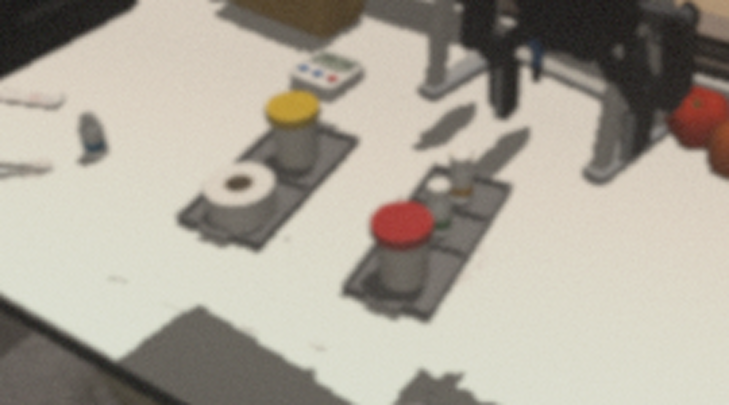

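The scene view shows the roll (240,195), yellow cup (295,130), red cup (402,245) and both vials (440,200 and 460,185) standing in their compartments. The open vial (90,135) and timer (325,70) are undisturbed, so I'm handing in.

```bash
python3 -c "
from plant import *
print(finish_job())"
```

```text
the job is handed in; nothing more can be done
None
```

I packed both kits and handed the job in at about 36 s of the 109 s allowed. The final pictures showed all five items standing in their compartments, with the open vial and timer where they were; no score came back.

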